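Purge the test port, then seat the relief head and hold it

ROBOT

A 7-joint arm with a two-finger parallel gripper is mounted at the origin on the work surface. World frame = base frame: x ahead of the robot, y to its left, z up, the work surface at z = 0. Lengths are in mm, angles in rad, forces in N, time in s.
With the tool pointing down it reaches from about 400 to 850 mm from the base axis. Payload 4.5 kg.
Tool frame: the origin (TCP) lies at the very end of the fingers, on their centre line; the grasp point (between the pads) lies 19 mm behind it (env.grip_depth is the distance from the TCP to the grasp point, in mm); z points along the fingers, y is the line along which they close (so a half turn about z gives the same grasp; the last joint's range is limited). The gripper opens to 88 mm and grips with 3 to 60 N. Pads are 18 mm wide; open, the fingers measure 123 mm over their backs; the gripper's body (75 mm by 187 mm) begins 45 mm behind the grasp point.
Start: joints at [1.339, 0.689, -0.195, 1.565, 0.157, 0.902, -0.215], TCP at [164.204, -603.068, 238.743] pointing down, gripper open.
Joint ranges: [-3.01, 3.01], [-0.46, 2.08], [-1.47, 1.51], [0.13, 2.56], [-1, 4.14], [0.04, 2.09], [-2.66, 2.66]. Speed limits (rad/s): [2.57, 2.57, 3.14, 3.14, 3.14, 3.14, 3.14].

INTERFACE

Orientations are given as a rotation vector (axis times angle).
In Python, from rig import env gives the robot as it stands.
- The arm moves only by the shell command python3 -m inch 'ROWS' [FORCE]. ROWS is JSON, a list of rows, each a list of 3 entries, a list of its own where there are three numbers: the shift along the tool's x, y, z in m, then the turn about the tool's z in rad, then the opening, from 0 (shut) to 1 (fully open). A call has exactly 10 rows; each row is the pose to reach, as a shift and turn from the pose commanded when the call began, along the tool's axes at that moment; what a row does not reach only later rows make up. A row lasts 1/10 s, in which the tool goes at most 50 mm and 8.59 degrees, less where a joint would pass 70% of its speed; a pose out of reach is approached as far as the arm can. A call with a gripper value outside its range is refused whole. The fingers move at their own pace and stop on an object; FORCE is the grip in N (left out, the last holds). Time passes only in rows, so rows that repeat a pose let the fingers close, or fill a call up. It gives the time, the measured TCP pose, the force, the opening and the grip force at its end, in the units of the state.
- env.observe(): the state, without advancing time (a new reading comes with each control period).
- env.get_image(name): name is "scene" or "top" or "wrist"; returns a dict with "img" (400x640x3 uint8, red, green, blue), "fx", "fy", "cx", "cy" (pixels), "extrinsics" (4x4, takes a point from camera to world coordinates); the wrist camera has in their place "mount" (4x4, takes a point from camera to tool coordinates, whose origin is the TCP and whose axes are the flange's). Camera axes: x right, y down, z forward; pixel columns grow to the right and rows downward; lengths in mm; the calibration is good to about 2 mm. The wrist camera is an equidistant fisheye: a pixel r from the principal point sees the ray r / f radians off the axis. A picture is of the moment at which its call begins: read the wrist's pose just before it. There is no depth.
- env.hand_in(): hands the job in; it is judged then, once.
The state is a dict: "clock": time; "q": joint angles; "qd": joint speeds; "effort": joint torques, N m; "eef_pos": TCP position; "ee_rot": TCP orientation; "contact_force": force on the tool from outside, world axes, zero at the start; "ft_torque": the same for the moment, N m; "grip_width": finger opening in mm; "finger_force": force on a finger pad.
Only numpy, scipy, OpenCV 4.12 (cv2) and the standard library are available. Lean on these libraries where they do the work, as an engineer would, in place of code of your own. Each camera call takes 0.05 s, during which the arm holds its last target. There are 200 camera calls.

TASK

Blow the test port clear with a full stroke of the sprung purge lever (swing it to its stop, then let go so that it springs back), then push the brass relief head down into the port until its collar is home on the rim, turn it clockwise about a quarter turn to the stop against the return spring, and keep holding it there for the leak reading. The program finishes while still gripping the head, home and fully turned; the other fittings are left where they are.

Things in the scene. Friction and masses are not known exactly. Their poses are not given: they have to be found in the camera images.
- tester: tester bolted to the bench: aluminium base plate 130 (x) x 220 (y) x 12 mm, origin at the centre of its underside. On it: upright round steel test port near the +y end, brass valve block with the purge lever near the -y end, and a pressure gauge (50 mm dial, top 95 mm above the bench) at x +44, y -18 mm.
- port_mouth (a point): centre of the port's mouth, level with its flat rim, 60 mm above the bench; axes as the tester, z up. Port 49 mm across, bore 27 mm. Two keyways 11 mm wide cut the rim (11.5 mm thick) on its +x and -x sides and let the head's pins down through it. Under the rim the pins turn clockwise only (seen from above); the stop is about 83 degrees from the keyways.
- port_plunger (a joint): sprung plunger in the port, m: 0 at rest, 0.014 when the head is home. It meets the foot of the head when the collar is still 14 mm above the rim, and pushes up with 4 N there, 9 N with the collar on the rim. If the head is let go, the plunger lifts it by that 14 mm.
- return_sleeve (a joint): sprung sleeve inside the port, turned clockwise from above by the head's pins after about 11 degrees of play: 0 at rest, 1.25 rad at its stop. Return torque 0.12 N m at rest, 0.22 N m at the stop: it turns the head back to the keyways if let go.
- lever_pivot (a point): pivot of the purge lever, on its upright axis 55.5 mm above the bench; axes as the tester.
- lever_grip (a point): centre of the black grip of the purge lever (60 mm long, 14 mm wide, 12 mm tall), 70 mm from the pivot, 55.5 mm above the bench; 37 mm of free space between it and the base plate. Turns with the lever: its -x axis points from the pivot along the lever to the tip (100 mm from the pivot).
- purge_lever (a joint): angle of the purge lever: 0 at rest, where it points from the pivot to the tester's -x side; grows as it swings anticlockwise seen from above, towards the tester's -y side, up to the stop at 1.2 rad. A spring returns it to 0 when let go; about 1.5 N at the grip to start, 5 N at the stop.
- relief_head: brass relief head, 89 mm tall, about 0.27 kg, upright on a 4 mm rubber mat; origin at the centre of its foot, z up. Spigot 24 mm in diameter, 30 mm long, tapered foot; two steel bayonet pins, 6 mm thick, 13 mm up on its +x and -x sides, reach 17 mm from the axis; collar 35 mm across, 30 to 34 mm up. Home in the port, the origin is 30 mm below the rim.
- head_hexagon (a point): middle of the head's hexagon, 48 mm above its foot; axes as the head. Hexagon 32 mm across flats, 34 to 62 mm above the foot, one pair of flats facing +y and -y, the others 60 degrees either way. Above it a bonnet 25 mm across; a thin 28 mm lift pin through it, 75 mm above the foot, is parallel to the bayonet pins.
- quick_coupling: bystander: nickel quick coupling with a knurled sleeve, 36 mm in diameter, 52 mm tall, standing on the mat; origin at the centre of its foot.
- extension_tube: bystander: plain aluminium extension tube, 32 mm in diameter, 62 mm tall, standing on the mat; origin at the centre of its foot.
- valve_stem: bystander: dark valve stem with a black rubber tip, 100 mm long, 16 mm thick, lying on the bench beyond the tester and mat; origin below the middle of the stem, x along it.

How it is judged:
By the outcome, as a careful person would: the job done as asked, in the order asked, and still so for the second after the job is handed in, while the arm keeps its last pose, push and grip.
It also fails if it takes over 67 s, if anything falls off the work surface, if the arm or the gripper's body presses on something with over 40 N, if the wrist force passes 120 N, or if a joint passes its speed limit or range.

## Working session

There is one attempt and no reset: what is moved stays moved. The work goes in short steps, Python scripts to look and compute and a shell command to move; the robot and the scene stay as the last step left them, time stands still between calls to the robot, and variables do not carry over. Pictures are saved under pics/ and viewed, at most 13 in all, crops included, and the job is handed in when it is done.

```bash
mkdir -p pics; ls
python3 - <<'E'
from rig import env
import cv2
s=env.observe();print({k:s[k] for k in('clock','eef_pos','ee_rot','grip_width','contact_force')})
for n in("scene","top"):
    d=env.get_image(n);cv2.imwrite(f"pics/{n}0.png",d["img"][:,:,::-1]);print(n,d["fx"],d["fy"],d["cx"],d["cy"],d["extrinsics"])
E
```

```text
pics
{'clock': 0.0, 'eef_pos': array([ 163.96739591, -602.46016847,  237.9154402 ]), 'ee_rot': array([-3.11211774e+00, -4.16139005e-01,  5.45105520e-04]), 'grip_width': 88.14178057875668, 'contact_force': array([-0.04389876,  0.14718394,  1.09278015])}
scene 517.8381568061329 517.8381568061329 323.5212828088551 199.26260510007123 [[ 4.75736462e-01  6.12288983e-01 -6.31487941e-01  1.22873927e+03]
 [ 8.79580492e-01 -3.28221309e-01  3.44396473e-01 -3.17945126e+02]
 [ 3.60236741e-03 -7.19286434e-01 -6.94704289e-01  7.26517333e+02]
 [ 0.00000000e+00  0.00000000e+00  0.00000000e+00  1.00000000e+00]]
top 517.9985191250054 517.9985191250054 326.9120447291624 196.98807899233867 [[-6.86857777e-02 -9.75922054e-01  2.07022725e-01  3.64491983e+02]
 [-9.97637233e-01  6.68810376e-02 -1.57123314e-02  1.10175899e+01]
 [ 1.48811608e-03 -2.07612792e-01 -9.78209954e-01  1.25198704e+03]
 [ 0.00000000e+00  0.00000000e+00  0.00000000e+00  1.00000000e+00]]
```

View pics/scene0.png

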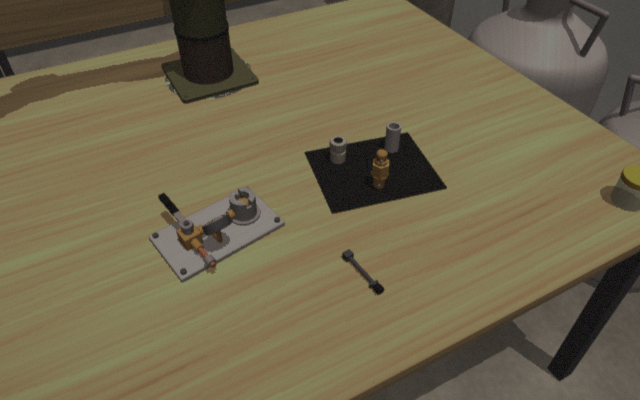

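View pics/top0.png

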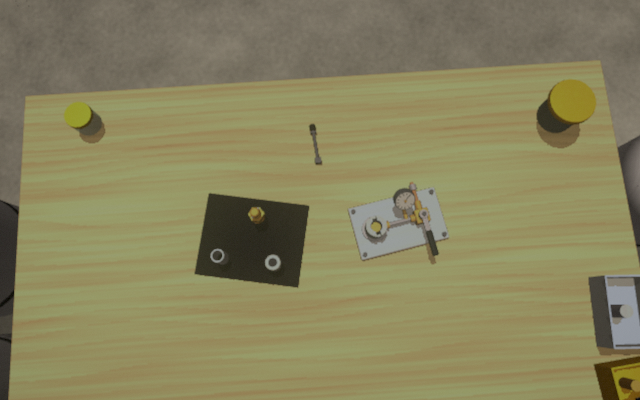

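The scene view shows the tester at about (217,230), lever grip at (168,203), port at (242,205), the head at (380,170) on the mat, and bystanders at (338,150) and (393,137). In the top view, the plate is at (398,223), port at (376,227), pivot at about (424,213), grip at (432,243) and head at (257,215).

```bash
cat > h.py <<'E'
from rig import env
import numpy as np, cv2
from scipy.spatial.transform import Rotation as R
def wrist(name=None):
    s=env.observe(); d=env.get_image("wrist")
    T=np.eye(4);T[:3,:3]=R.from_rotvec(s['ee_rot']).as_matrix();T[:3,3]=s['eef_pos']
    d['extrinsics']=T@d['mount'];d['fish']=1
    if name: cv2.imwrite(f"pics/{name}.png",d['img'][:,:,::-1])
    return d
def ray(d,u,v):
    x,y=(u-d['cx'])/d['fx'],(v-d['cy'])/d['fy']
    if d.get('fish'):
        r=np.hypot(x,y);k=np.sin(r)/r if r>1e-9 else 1;c=np.array([x*k,y*k,np.cos(r)])
    else: c=np.array([x,y,1.])
    E=d['extrinsics'];return E[:3,3],E[:3,:3]@(c/np.linalg.norm(c))
def onz(d,u,v,z):
    o,r=ray(d,u,v);return o+r*(z-o[2])/r[2]
def proj(d,p):
    E=d['extrinsics'];c=E[:3,:3].T@(np.asarray(p)-E[:3,3])
    if d.get('fish'):
        t=np.arctan2(np.hypot(c[0],c[1]),c[2]);n=max(np.hypot(c[0],c[1]),1e-9);a=c[:2]/n*t
    else:a=c[:2]/c[2]
    return np.array([d['cx']+d['fx']*a[0],d['cy']+d['fy']*a[1]])
def totool(p,z=None):
    "shift in tool axes (m) from measured TCP to world point p (mm)"
    s=env.observe();M=R.from_rotvec(s['ee_rot']).as_matrix();return (M.T@(np.asarray(p)-s['eef_pos'])/1000).round(4)
def yaw(): # world angle of tool y (closing line), deg
    M=R.from_rotvec(env.observe()['ee_rot']).as_matrix();return np.degrees(np.arctan2(M[1,1],M[0,1]))
E
python3 - <<'E'
from h import *
d=env.get_image("top");im=d['img']
hsv=cv2.cvtColor(im,cv2.COLOR_RGB2HSV)
print('plate colour',hsv[240,400],'wood',hsv[300,400])
m=((hsv[...,1]<60)&(hsv[...,2]>110)).astype('uint8');m[:,:330]=0;m[:,460:]=0;m[:180]=0;m[270:]=0
m=cv2.morphologyEx(m,cv2.MORPH_OPEN,np.ones((3,3)))
c=max(cv2.findContours(m,0,2)[0],key=cv2.contourArea);r=cv2.minAreaRect(cv2.convexHull(c));b=cv2.boxPoints(r)
P=np.array([onz(d,*p,12) for p in b]);print(P[:,:2].round(1),P.mean(0)); print(np.linalg.norm(np.diff(P,axis=0),axis=1))
for n,(u,v),z in(('port',(376,227),60),('pivot',(424,213),62),('head',(257,214),93),('coup',(273,262),52),('tube',(218,256),62),('stem',(316,144),8)):print(n,onz(d,u,v,z).round(0))
s=env.observe();w=wrist();print(w['mount'].round(3),w['fx'],w['cx'],w['cy'],yaw())
print(totool([530,-100,330]))
E
```

```text
plate colour [ 72   8 158] wood [ 27  91 151]
[[ 595.8  -56.3]
 [ 638.4 -278.2]
 [ 508.1 -296.3]
 [ 467.6  -78.8]] [ 552.49118105 -177.41275159   12.        ]
[225.90526807 131.54061385 221.15726827]
port [ 538. -117.   60.]
pivot [ 563. -232.   62.]
head [581. 154.  93.]
coup [474. 126.  52.]
tube [495. 250.  62.]
stem [765.   9.   8.]
[[ 2.00000e-03 -9.53000e-01 -3.02000e-01  7.70870e+01]
 [ 1.00000e+00  2.00000e-03  1.00000e-03 -2.24000e-01]
 [-0.00000e+00 -3.02000e-01  9.53000e-01 -1.45442e+02]
 [ 0.00000e+00  0.00000e+00  0.00000e+00  1.00000e+00]] 309.70691628693146 322.3519800468574 204.74568598408393 -74.76570911753849
[ 0.4851 -0.389  -0.0914]
```

```bash
python3 -m inch '[[[0.048,-0.039,-0.009],0,0],[[0.097,-0.078,-0.018],0,0],[[0.145,-0.117,-0.027],0,0],[[0.19,-0.155,-0.036],0,0],[[0.24,-0.19,-0.045],0,0],[[0.285,-0.225,-0.05],0,0],[[0.31,-0.25,-0.05],0,0],[[0.32,-0.26,-0.05],0,0],[[0.32,-0.26,-0.05],0,0],[[0.32,-0.26,-0.05],0,0]]'
python3 - <<'E'
from h import *
s=env.observe();print(s['eef_pos'],yaw(),s['contact_force'])
d=wrist('w1')
for n,p in(('pivot',(563,-232,55)),('port',(538,-117,60)),('grip',(494,-245,55))):print(n,proj(d,p).round())
E
```

```text
clock: 1.2
eef_pos: [406.6, -265.3, 289.0]
ee_rot: [-3.112, -0.426, -0.002]
contact_force: [-0.1, -0.4, -0.4]
grip_width: 10.2
finger_force: 0.0
[ 406.59716329 -265.25868473  288.99543664] -74.39286811022986 [-0.1481691  -0.40031229 -0.38174423]
pivot [331.  44.]
port [234.  42.]
grip [326. 100.]
```

View pics/w1.png

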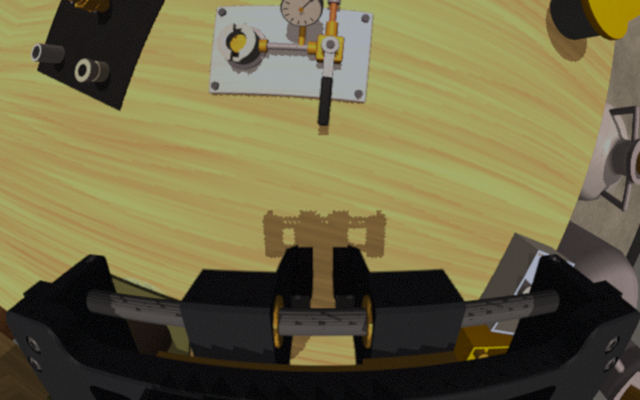

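The wrist view shows the plate with port at about (240,44), pivot at (330,45) and the grip's dark blob from (325,77) to (324,124); the predictions agree.

Run:
```python
from h import *
d=wrist()
im=cv2.cvtColor(d['img'],cv2.COLOR_RGB2HSV)
m=(im[...,2]<60).astype('uint8');m[:,:300]=0;m[:,350:]=0;m[150:]=0;m[:60]=0
n,l,st,ce=cv2.connectedComponentsWithStats(m);i=1+st[1:,4].argmax();g=onz(d,*ce[i],58);pv=onz(d,330,45,68)
print(st[i],ce[i],'grip',g,'pivot',pv,np.linalg.norm((g-pv)[:2]),np.degrees(np.arctan2(*(g-pv)[1::-1])))
m=((im[...,1]<50)&(im[...,2]>110)).astype('uint8');m[:,:190]=0;m[:,390:]=0;m[120:]=0
m=cv2.morphologyEx(m,cv2.MORPH_OPEN,np.ones((3,3)))
c=max(cv2.findContours(m,0,2)[0],key=cv2.contourArea);h=cv2.convexHull(c)[:,0]
W=np.array([onz(d,u,v,12)[:2] for u,v in h],'float32');r=cv2.minAreaRect(W);print(r)
```

```text
[316  75  14  48 483] [322.76190476  98.54037267] grip [ 492.42460315 -243.93023814   58.        ] pivot [ 556.42823827 -234.8498032    68.        ] 64.6445636335452 -171.92512330040884
((550.6045532226562, -177.357421875), (128.5552978515625, 217.28646850585938), 10.736837387084961)
```

```bash
cat >> h.py <<'E'
def tip(): 
    s=env.observe();return s['eef_pos'],yaw(),s['contact_force'].round(1),s['q'].round(2)
E
python3 - <<'E'
from h import *
print(totool([483,-203,45]),tip())
E
```

```text
[ 0.0938 -0.0431  0.2435] (array([ 403.94564879, -269.00015519,  288.60718545]), np.float64(-74.80579286171229), array([-0.7, -1. ,  0.2]), array([ 0.63,  0.44, -0.2 ,  1.91,  0.12,  0.8 , -0.94]))
```

```bash
python3 -m inch '[[[0.03,-0.015,0.02],0.03,0],[[0.06,-0.03,0.05],0.06,0],[[0.094,-0.043,0.09],0.08,0],[[0.094,-0.043,0.13],0.08,0],[[0.094,-0.043,0.17],0.08,0],[[0.094,-0.043,0.21],0.08,0],[[0.094,-0.043,0.235],0.08,0],[[0.094,-0.043,0.244],0.08,0],[[0.094,-0.043,0.244],0.08,0],[[0.094,-0.043,0.244],0.08,0]]'
python3 - <<'E'
from h import *
print(tip())
P=np.array([561,-231]);t0=env.observe();M=R.from_rotvec(t0['ee_rot']).as_matrix()
for off in (25,):
  for th in [0,.15,.3,.45,.6,.75,.9,1.05,1.2,1.26]:
    a=np.radians(190.7)+th;u=np.array([np.cos(a),np.sin(a)]);n=np.array([-u[1],u[0]])
    p=np.r_[P+72*u-off*n,45];print(th,p.round(),totool(p))
d=wrist('w2')
E
```

```text
clock: 2.3
eef_pos: [484.3, -203.3, 45.6]
ee_rot: [3.127, 0.289, 0.002]
contact_force: [0.6, -0.0, 0.5]
grip_width: 0.6
finger_force: 0.0
(array([ 484.33822998, -203.28600895,   45.63255828]), np.float64(-79.44775579115634), array([ 0.6, -0. ,  0.5]), array([ 0.35,  0.88, -0.07,  2.  ,  0.21,  0.27, -1.28]))
0 [ 486. -220.   45.] [-0.0018  0.0165  0.0007]
0.15 [ 485. -231.   45.] [-0.0047  0.0275  0.0007]
0.3 [ 486. -243.   45.] [-0.0059  0.0389  0.0007]
0.45 [ 488. -254.   45.] [-0.0054  0.0503  0.0007]
0.6 [ 492. -264.   45.] [-0.0032  0.0615  0.0007]
0.75 [ 498. -274.   45.] [0.0006 0.0722 0.0007]
0.9 [ 505. -283.   45.] [0.0061 0.0823 0.0007]
1.05 [ 514. -291.   45.] [0.0129 0.0914 0.0008]
1.2 [ 523. -297.   45.] [0.021  0.0995 0.0008]
1.26 [ 527. -299.   45.] [0.0246 0.1023 0.0008]
```

View pics/w2.png

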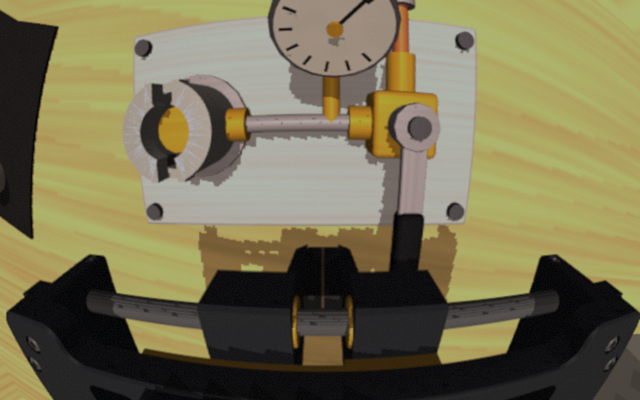

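The wrist view shows the port's keyways at about (160,92) and (163,172), the lever hub at (417,127), the lever running down to (406,270), with the closed fingertips to its left at (322,260).

Run:
```python
from h import *
d=wrist()
for z in (62,68,72): print('pivot',onz(d,417,127,z).round(1))
k1=onz(d,160,92,60);k2=onz(d,163,172,60);print(k1,k2,(k1+k2)/2)
g=cv2.cvtColor(d['img'],cv2.COLOR_RGB2HSV);m=((g[...,1]<50)&(g[...,2]>120)).astype('uint8')
for v in(131,):print([ (u,*g[v,u]) for u in range(112,240,3)])
```

```text
pivot [ 561.8 -229.8   62. ]
pivot [ 561.8 -227.9   68. ]
pivot [ 561.7 -226.6   72. ]
[ 558.7866709  -113.72803927   60.        ] [ 521.49532791 -119.38076567   60.        ] [ 540.1409994  -116.55440247   60.        ]
[(112, np.uint8(26), np.uint8(115), np.uint8(173)), (115, np.uint8(25), np.uint8(116), np.uint8(173)), (118, np.uint8(26), np.uint8(116), np.uint8(174)), (121, np.uint8(26), np.uint8(114), np.uint8(174)), (124, np.uint8(14), np.uint8(40), np.uint8(161)), (127, np.uint8(14), np.uint8(37), np.uint8(160)), (130, np.uint8(16), np.uint8(36), np.uint8(161)), (133, np.uint8(16), np.uint8(38), np.uint8(160)), (136, np.uint8(14), np.uint8(37), np.uint8(160)), (139, np.uint8(14), np.uint8(34), np.uint8(156)), (142, np.uint8(12), np.uint8(35), np.uint8(36)), (145, np.uint8(24), np.uint8(32), np.uint8(40)), (148, np.uint8(10), np.uint8(36), np.uint8(42)), (151, np.uint8(18), np.uint8(30), np.uint8(42)), (154, np.uint8(20), np.uint8(37), np.uint8(41)), (157, np.uint8(12), np.uint8(32), np.uint8(40)), (160, np.uint8(21), np.uint8(203), np.uint8(168)), (163, np.uint8(21), np.uint8(20
[... 577 characters left out ...]
(199, np.uint8(16), np.uint8(36), np.uint8(168)), (202, np.uint8(16), np.uint8(38), np.uint8(169)), (205, np.uint8(17), np.uint8(35), np.uint8(168)), (208, np.uint8(15), np.uint8(36), np.uint8(169)), (211, np.uint8(14), np.uint8(34), np.uint8(143)), (214, np.uint8(15), np.uint8(39), np.uint8(39)), (217, np.uint8(40), np.uint8(20), np.uint8(39)), (220, np.uint8(15), np.uint8(39), np.uint8(39)), (223, np.uint8(30), np.uint8(32), np.uint8(40)), (226, np.uint8(19), np.uint8(161), np.uint8(108)), (229, np.uint8(21), np.uint8(203), np.uint8(176)), (232, np.uint8(20), np.uint8(204), np.uint8(175)), (235, np.uint8(20), np.uint8(206), np.uint8(176)), (238, np.uint8(20), np.uint8(201), np.uint8(178))]
```

```bash
python3 -m inch '[[[-0.002,0.0165,0],0,0],[[-0.0047,0.0275,0],-0.15,0],[[-0.0059,0.039,0],-0.3,0],[[-0.0054,0.050,0],-0.45,0],[[-0.0032,0.0615,0],-0.6,0],[[0.0006,0.072,0],-0.75,0],[[0.006,0.082,0],-0.9,0],[[0.0095,0.087,0],-0.97,0],[[0.0129,0.0914,0],-1.05,0],[[0.0129,0.0914,0],-1.05,0]]'
```

```text
clock: 3.4
eef_pos: [512.7, -290.3, 45.8]
ee_rot: [2.562, 1.818, -0.002]
contact_force: [-4.0, 0.3, 3.1]
grip_width: 0.2
finger_force: 2.0
```

```bash
python3 -m inch '[[[-0.001,0.0036,0],-0.05,0],[[-0.002,0.0073,0],-0.1,0],[[-0.0029,0.011,0],-0.15,0],[[-0.0029,0.011,0],-0.15,0],[[-0.0029,0.0125,0],-0.15,0],[[-0.0029,0.014,0],-0.15,0],[[-0.0029,0.0155,0],-0.15,0],[[-0.0029,0.0155,0],-0.15,0],[[-0.0029,0.0155,0],-0.15,0],[[-0.0029,0.0155,0],-0.15,0]]'
python3 - <<'E'
from h import *
print(tip()); wrist('w3')
E
```

```text
clock: 4.4
eef_pos: [526.9, -297.7, 44.7]
ee_rot: [2.418, 2.006, -0.002]
contact_force: [-4.4, -1.6, 3.1]
grip_width: 0.4
finger_force: 2.5
(array([ 526.91080725, -297.73278924,   44.70927739]), np.float64(-10.647252470204243), array([-4.4, -1.6,  3.1]), array([ 0.68,  0.97, -0.43,  1.74,  0.67,  0.59, -0.35]))
```

View pics/w3.png

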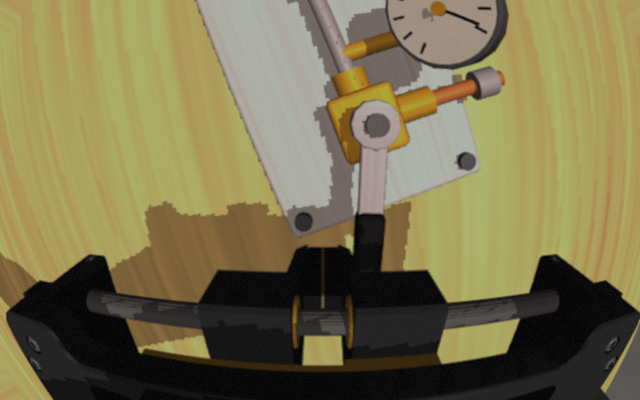

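The lever runs from hub (376,124) to the grip at (369,245), with the fingers against its left side. The force is about 4.7 N, so it is near the stop but not pressed on it.

```bash
python3 - <<'E'
from h import *
d=wrist()
a=onz(d,373,155,58);b=onz(d,369,242,58);v=b-a;print(a,b,np.degrees(np.arctan2(v[1],v[0]))%360-190.7)
E
python3 -m inch '[[[-0.0005,0.002,0],-0.02,0],[[-0.001,0.004,0],-0.04,0],[[-0.001,0.004,0],-0.04,0],[[-0.001,0.004,0],-0.04,0],[[-0.0012,0.006,0],-0.04,0],[[-0.0012,0.006,0],-0.04,0],[[-0.0012,0.006,0],-0.04,0],[[-0.0012,0.006,0],-0.04,0],[[-0.0012,0.006,0],-0.04,0],[[-0.0012,0.006,0],-0.04,0]]'
```

```text
[ 558.2903443  -243.88209449   58.        ] [ 550.85314625 -284.21611024   58.        ] 68.85256717220085
clock: 5.5
eef_pos: [528.2, -298.8, 44.4]
ee_rot: [-2.372, -2.049, 0.011]
contact_force: [-13.7, 1.4, 11.2]
grip_width: 0.6
finger_force: 7.2
```

```bash
python3 -m inch '[[[0,-0.008,0],0,0],[[0,-0.015,-0.02],0,0],[[0,-0.015,-0.06],0,0],[[0,-0.015,-0.11],0,0],[[0,-0.015,-0.16],0,0],[[0,-0.015,-0.2],0,0],[[0,-0.015,-0.22],0,0],[[0,-0.015,-0.22],0,0],[[0,-0.015,-0.22],0,0],[[0,-0.015,-0.22],0,0]]'
python3 - <<'E'
from h import *
t=env.get_image('top');im=cv2.cvtColor(t['img'],cv2.COLOR_RGB2HSV)
crop=cv2.resize(t['img'][170:280,190:470,::-1],None,fx=2.8,fy=2.8,interpolation=cv2.INTER_CUBIC);cv2.imwrite('pics/t4.png',crop)
print(tip()); print(totool([480,120,264]))
E
```

```text
clock: 6.5
eef_pos: [517.9, -296.9, 263.2]
ee_rot: [-2.375, -2.054, 0.0]
contact_force: [-0.2, 0.6, -0.4]
grip_width: 0.7
finger_force: 0.0
(array([ 517.74590169, -296.97617377,  263.06069631]), np.float64(-8.283825736768195), array([ 0.1, -0.5,  0.1]), array([ 0.8 ,  0.68, -0.63,  1.61,  0.46,  1.01, -0.12]))
[ 4.072e-01 -9.740e-02 -3.000e-04]
```

View pics/t4.png

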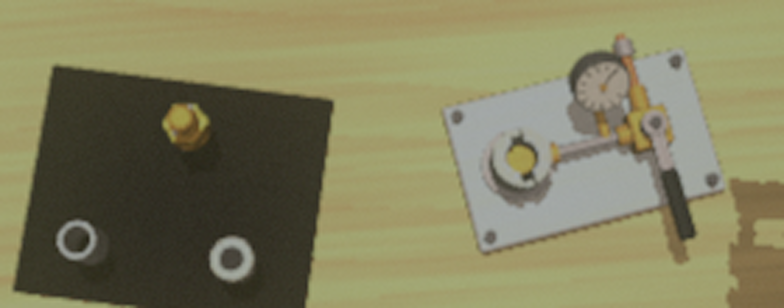

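The top crop shows the lever back at rest, with its grip at crop (678,205), and the head at (187,125) with its lift pin visible. Next is a close wrist look at the head.

```bash
python3 -m inch '[[[0.045,-0.012,0],0.14,1],[[0.09,-0.024,0],0.28,1],[[0.135,-0.036,0],0.42,1],[[0.18,-0.048,0],0.56,1],[[0.225,-0.06,0],0.7,1],[[0.27,-0.072,0.02],0.85,1],[[0.315,-0.084,0.05],1.0,1],[[0.36,-0.096,0.08],1.14,1],[[0.4,-0.108,0.11],1.28,1],[[0.439,-0.116,0.143],1.43,1]]' && python3 -m inch '[[[0,0,0],0,1],[[0,0,0],0,1],[[0,0,0],0,1],[[0,0,0],0,1],[[0,0,0],0,1],[[0,0,0],0,1],[[0,0,0],0,1],[[0,0,0],0,1],[[0,0,0],0,1],[[0,0,0],0,1]]' 50
python3 - <<'E'
from h import *
print(tip()); d=wrist('w5');print(proj(d,(581,154,93)))
E
```

```text
clock: 7.55
eef_pos: [467.2, 140.7, 131.8]
ee_rot: [3.141, -0.015, -0.0]
contact_force: [0.2, 0.2, -0.7]
grip_width: 78.2
finger_force: 0.0
clock: 8.55
eef_pos: [468.0, 139.1, 133.5]
ee_rot: [3.142, -0.006, 0.0]
contact_force: [0.7, -0.4, -1.1]
grip_width: 87.9
finger_force: 0.0
(array([467.95316313, 139.05754786, 133.49705021]), np.float64(-90.23391291873176), array([ 0.7, -0.4, -1.1]), array([-0.31,  0.69, -0.11,  2.07,  0.19,  0.39, -2.15]))
[296.03820339  50.95706004]
```

View pics/w5.png

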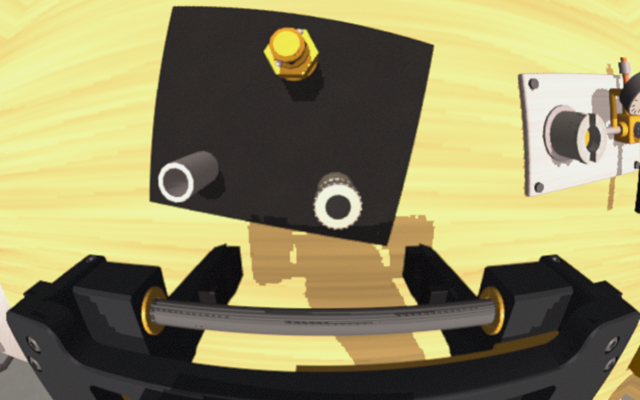

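The wrist view shows the head's bonnet at (288,43) with its hexagon spanning (264,53) to (319,55), the coupling at (337,205), the tube at (177,182) and the port at (585,135) on the right. I'll zoom in on the head for its yaw.

Run:
```python
import cv2
i=cv2.imread('pics/w5.png')[10:105,240:350];cv2.imwrite('pics/w5c.png',cv2.resize(i,None,fx=6,fy=6,interpolation=cv2.INTER_CUBIC))
```

```text
(no output)
```

View pics/w5c.png

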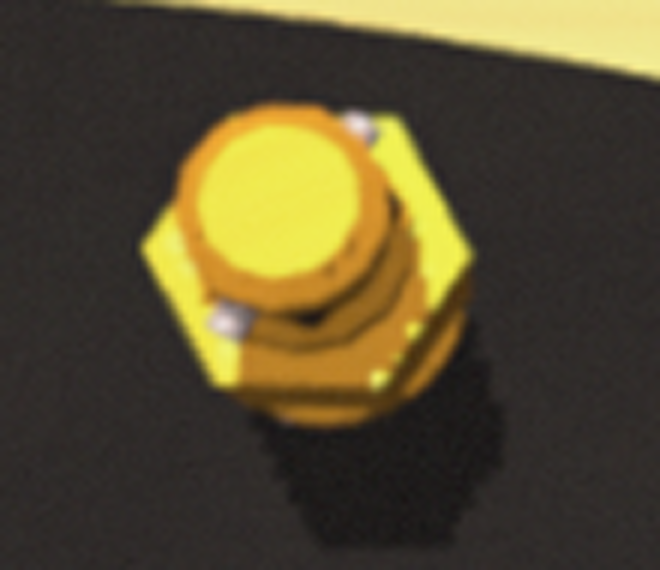

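The crop shows lift-pin ends at (358,126) and (232,320), and hexagon-top vertices at (142,247), (218,387), (378,380), (470,255) and (397,118).

Run:
```python
from h import *
d=wrist()
f=lambda x,y,z:onz(d,240+x/6,10+y/6,z)[:2]
a,b=f(358,126,79),f(232,320,79);v=a-b;print('pin ctr',(a+b)/2,np.linalg.norm(v),'yaw',np.degrees(np.arctan2(v[1],v[0])))
V=np.array([f(*p,66) for p in((142,247),(218,387),(378,380),(470,255),(397,118))])
print('opp ctrs',(V[0]+V[3])/2,(V[1]+V[4])/2)
for p,q in((0,3),(1,4)):
  w=V[q]-V[p];print(np.linalg.norm(w),np.degrees(np.arctan2(w[1],w[0])))
print('top',f(279,201,93))
```

```text
pin ctr [586.52997603 159.59114062] 25.195078827097046 yaw -32.07477467143323
opp ctrs [585.98030231 159.82836414] [585.76523532 159.56588218]
37.23979236361795 -93.50069658041872
37.37734978911553 -32.84505311801661
top [585.87475695 159.6888447 ]
```

```bash
python3 -m inch '[[[0.015,0.004,0],-0.149,1],[[0.03,0.008,0],-0.298,1],[[0.045,0.012,0],-0.447,1],[[0.06,0.016,0],-0.596,1],[[0.075,0.02,0],-0.745,1],[[0.09,0.024,0],-0.894,1],[[0.105,0.027,0],-1.043,1],[[0.118,0.029,0],-1.192,1],[[0.118,0.029,0],-1.341,1],[[0.118,0.029,0],-1.49,1]]' && python3 -m inch '[[[0,0,0],-0.03,1],[[0,0,0],-0.03,1],[[0,0,0],-0.03,1],[[0,0,0],-0.03,1],[[0,0,0],-0.03,1],[[0,0,0],-0.03,1],[[0,0,0],-0.03,1],[[0,0,0],-0.03,1],[[0,0,0],-0.03,1],[[0,0,0],-0.03,1]]'
python3 - <<'E'
from h import *
print(tip()); d=wrist();p=proj(d,(586,159.7,70)).astype(int);print(p)
i=d['img'][p[1]-60:p[1]+60,p[0]-60:p[0]+60,::-1];print(p-60);cv2.imwrite('pics/w6.png',cv2.resize(i,None,fx=5,fy=5,interpolation=cv2.INTER_CUBIC))
E
```

```text
clock: 9.65
eef_pos: [586.1, 109.1, 133.2]
ee_rot: [2.308, 2.131, -0.001]
contact_force: [-0.8, 0.0, 0.1]
grip_width: 88.2
finger_force: 0.0
clock: 10.65
eef_pos: [585.8, 109.6, 133.5]
ee_rot: [2.282, 2.159, -0.0]
contact_force: [-0.0, -0.5, 0.1]
grip_width: 88.4
finger_force: 0.0
(array([585.83133876, 109.56977966, 133.49592242]), np.float64(-3.1510253234319645), array([-0. , -0.5,  0.1]), array([ 0.07,  0.85, -0.59,  1.73,  0.65,  0.76, -0.91]))
[320 151]
[260  91]
```

View pics/w6.png

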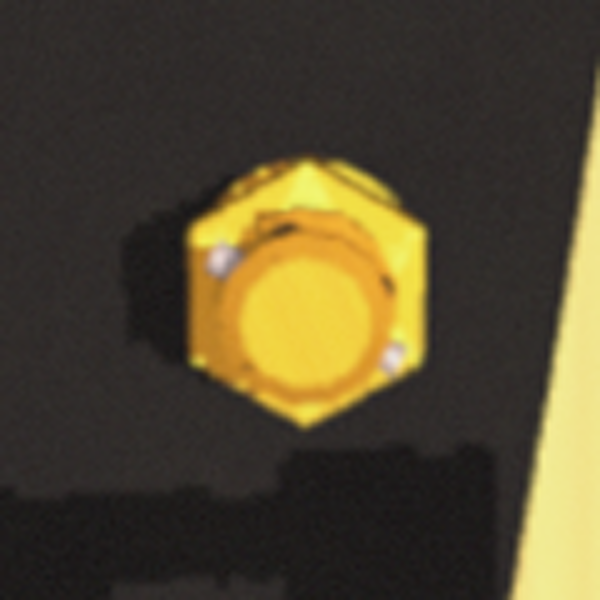

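The head is centred in the crop, with hexagon vertices at (188,237), (306,162), (427,235), (424,357), (304,426) and (190,357), so its flats are square to the fingers. Pin ends are at (222,260) and (393,357).

Run:
```python
from h import *
d=wrist()
f=lambda x,y,z:onz(d,260+x/5,91+y/5,z)[:2]
V=np.array([f(*p,66) for p in((188,237),(306,162),(427,235),(424,357),(304,426),(190,357))])
c=V.mean(0);print(c)
for k in range(3):
  w=V[k+3]-V[k];print(np.linalg.norm(w),np.degrees(np.arctan2(w[1],w[0])))
a,b=f(222,260,79),f(393,357,79);v=b-a;print((a+b)/2,np.linalg.norm(v),np.degrees(np.arctan2(v[1],v[0])))
print(totool([*c,43]),f(305,322,93))
```

```text
[586.73450216 159.64838454]
36.721770688659454 -30.323677225884726
37.01129016401172 -93.50348641533483
36.97818432675515 -155.48398736228162
[586.98950606 159.7061365 ] 25.629895483604557 -32.96304720575601
[ 0.0501 -0.0019  0.0905] [586.68289211 160.01259181]
```

```bash
python3 -m inch '[[[0.025,-0.001,0],0,1],[[0.05,-0.002,0],0,1],[[0.05,-0.002,0.01],0,1],[[0.05,-0.002,0.03],0,1],[[0.05,-0.002,0.05],0,1],[[0.05,-0.002,0.07],0,1],[[0.05,-0.002,0.085],0,1],[[0.05,-0.002,0.09],0,1],[[0.05,-0.002,0.09],0,1],[[0.05,-0.002,0.09],0,1]]' 50 && python3 -m inch '[[[0,0,0],0,0.45],[[0,0,0],0,0.4],[[0,0,0],0,0.36],[[0,0,0],0,0.3],[[0,0,0],0,0.2],[[0,0,0],0,0.1],[[0,0,0],0,0],[[0,0,0],0,0],[[0,0,0],0,0],[[0,0,0],0,0]]' 50
python3 - <<'E'
from h import *
print(tip(),env.observe()['finger_force'])
E
```

```text
clock: 11.75
eef_pos: [587.1, 159.7, 44.1]
ee_rot: [2.282, 2.159, 0.002]
contact_force: [0.1, 0.0, 0.9]
grip_width: 88.2
finger_force: 0.0
clock: 12.75
eef_pos: [586.7, 159.6, 43.5]
ee_rot: [2.282, 2.16, 0.0]
contact_force: [-0.6, 0.2, 1.4]
grip_width: 31.5
finger_force: 49.8
(array([586.65352093, 159.60098851,  43.51223793]), np.float64(-3.147135770306419), array([-0.6,  0.2,  1.4]), array([-0.07,  0.98, -0.49,  1.73,  0.74,  0.62, -1.05])) 49.807538261447064
```

```bash
python3 -m inch '[[[0,0,-0.03],0,0],[[0,0,-0.075],0,0],[[-0.03,0.002,-0.12],0,0],[[-0.075,0.005,-0.137],-0.12,0],[[-0.12,0.008,-0.137],-0.25,0],[[-0.165,0.012,-0.137],-0.38,0],[[-0.21,0.015,-0.137],-0.51,0],[[-0.26,0.018,-0.137],-0.64,0],[[-0.3,0.021,-0.137],-0.765,0],[[-0.336,0.024,-0.137],-0.765,0]]' && python3 -m inch '[[[0,0,0],0,0],[[0,0,0],0,0],[[0,0,0],0,0],[[0,0,0],0,0],[[0,0,0],0,0],[[0,0,0],0,0],[[0,0,0],0,0],[[0,0,0],0,0],[[0,0,0],0,0],[[0,0,0],0,0]]'
python3 - <<'E'
from h import *
print(tip(),env.observe()['finger_force']); d=wrist('w7');p=proj(d,(540,-116.5,60)).astype(int);print(p)
i=d['img'][p[1]-60:p[1]+60,p[0]-60:p[0]+60,::-1];i=cv2.resize(i,None,fx=4,fy=4,interpolation=cv2.INTER_CUBIC)
j=np.zeros((480,320,3),'uint8');j[:200]=cv2.resize(d['img'],(320,200))[:,:,::-1]
cv2.imwrite('pics/w7c.png',np.hstack([i,j]))
E
```

```text
clock: 13.75
eef_pos: [590.7, -180.7, 179.4]
ee_rot: [-1.309, -2.854, 0.002]
contact_force: [0.8, 0.8, -2.7]
grip_width: 31.7
finger_force: 49.8
clock: 14.75
eef_pos: [592.1, -177.3, 180.5]
ee_rot: [1.311, 2.855, -0.0]
contact_force: [-0.1, -0.2, -3.5]
grip_width: 31.4
finger_force: 49.8
(array([ 592.068172  , -177.25260989,  180.50386122]), np.float64(40.67763952645689), array([-0.1, -0.2, -3.5]), array([ 0.66,  0.88, -0.87,  1.62,  0.77,  1.01,  0.26])) 49.810905639579346
[323 108]
```

View pics/w7c.png

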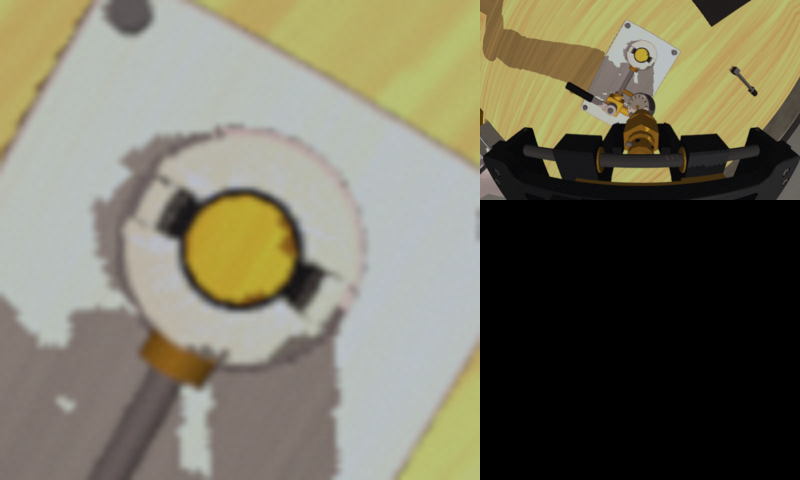

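The crop shows the port rim centred at about (243,247), the bore at (242,248), and the keyways at about (165,208) and (318,292). The whole-view inset shows the head still upright in the fingers.

Run:
```python
from h import *
d=wrist()
f=lambda x,y,z:onz(d,263+x/4,48+y/4,z)[:2]
c=f(243,247.2,60);print('rim',c,f(123,247,60)-f(365,247,60),np.linalg.norm(f(123,247,60)-f(365,247,60)))
a,b=f(165,208,57),f(318,292,57);v=b-a;print((a+b)/2,np.degrees(np.arctan2(v[1],v[0])))
a,b=f(178,212,60),f(305,285,60);v=b-a;print((a+b)/2,np.degrees(np.arctan2(v[1],v[0])))
for z in (110,85):print(totool([*c,z]))
```

```text
rim [ 540.7153414  -117.32366943] [-38.79177371 -33.55923982] 51.293511138250366
[ 540.85714186 -117.86899287] 11.691979697934094
[ 540.64499891 -117.66183793] 10.556784621573776
[0.079  0.0001 0.0705]
[0.079  0.0001 0.0955]
```

```bash
python3 -m inch '[[[0.03,0,0],0,0],[[0.06,0,0],0,0],[[0.079,0,0.01],0,0],[[0.079,0,0.03],0,0],[[0.079,0,0.05],0,0],[[0.079,0,0.065],0,0],[[0.079,0,0.07],0,0],[[0.079,0,0.07],0,0],[[0.079,0,0.07],0,0],[[0.079,0,0.07],0,0]]' && python3 -m inch '[[[0,0,0.003],0,0],[[0,0,0.006],0,0],[[0,0,0.009],0,0],[[0,0,0.012],0,0],[[0,0,0.015],0,0],[[0,0,0.018],0,0],[[0,0,0.02],0,0],[[0,0,0.022],0,0],[[0,0,0.022],0,0],[[0,0,0.022],0,0]]'
python3 - <<'E'
from h import *
print(tip(),env.observe()['ft_torque'],totool([540.7,-117.5,69.5]))
E
```

```text
clock: 15.85
eef_pos: [541.3, -117.3, 111.3]
ee_rot: [1.31, 2.854, 0.001]
contact_force: [0.1, 0.9, -2.7]
grip_width: 31.9
finger_force: 49.8
clock: 16.85
eef_pos: [540.6, -117.4, 88.5]
ee_rot: [1.311, 2.855, -0.0]
contact_force: [-0.1, -1.3, -2.5]
grip_width: 31.5
finger_force: 49.8
(array([ 540.63224873, -117.3962155 ,   88.4753772 ]), np.float64(40.67948906135481), array([-0.1, -1.3, -2.5]), array([ 0.55,  0.93, -0.75,  1.88,  0.95,  0.73, -0.05])) [-0.12883693 -0.26291677  0.01373342] [-0.0001 -0.      0.019 ]
```

```bash
python3 -m inch '[[[0,0,0.003],0,0],[[0,0,0.006],0,0],[[0,0,0.009],0,0],[[0,0,0.012],0,0],[[0,0,0.015],0,0],[[0,0,0.018],0,0],[[0,0,0.02],0,0],[[0,0,0.022],0,0],[[0,0,0.024],0,0],[[0,0,0.024],0,0]]'
python3 - <<'E'
from h import *
print(tip(),env.observe()['ft_torque'],totool([540.7,-117.5,69.5]))
E
```

```text
clock: 17.85
eef_pos: [541.1, -117.3, 69.0]
ee_rot: [1.308, 2.852, -0.004]
contact_force: [-10.8, -1.8, 42.2]
grip_width: 31.6
finger_force: 49.9
(array([ 541.05216774, -117.29252798,   68.9869747 ]), np.float64(40.72144653662739), array([-10.8,  -1.8,  42.2]), array([ 0.54,  0.95, -0.72,  1.89,  0.99,  0.7 , -0.09])) [-0.71931233  2.22529606  0.06899924] [ 0.0001 -0.0004 -0.0005]
```

```bash
python3 -m inch '[[[0,0,-0.0025],0,0],[[0,0,-0.0025],0.1,0],[[0,0,-0.0025],0.24,0],[[0,0,-0.0025],0.38,0],[[0,0,-0.0025],0.52,0],[[0,0,-0.0025],0.66,0],[[0,0,-0.0025],0.8,0],[[0,0,-0.0025],0.94,0],[[0,0,-0.0025],1.08,0],[[0,0,-0.0025],1.2,0]]' 60
python3 - <<'E'
from h import *
print(tip(),env.observe()['ft_torque'])
E
```

```text
clock: 18.85
eef_pos: [541.2, -118.4, 69.2]
ee_rot: [2.695, 1.608, 0.0]
contact_force: [-3.4, -2.6, 21.9]
grip_width: 31.4
finger_force: 59.9
(array([ 541.17895232, -118.39265888,   69.15488583]), np.float64(-28.342628163822713), array([-3.4, -2.6, 21.9]), array([ 0.38,  0.88, -0.43,  1.9 ,  0.72,  0.52, -1.05])) [-0.45912751  1.02700765  0.30230645]
```

```bash
python3 -m inch '[[[0,0,0],0.08,0],[[0,0,0],0.16,0],[[0,0,0],0.22,0],[[0,0,0],0.25,0],[[0,0,0],0.27,0],[[0,0,0],0.29,0],[[0,0,0],0.31,0],[[0,0,0],0.33,0],[[0,0,0],0.33,0],[[0,0,0],0.33,0]]'
python3 - <<'E'
from h import *
print(tip(),env.observe()['ft_torque'])
E
```

```text
clock: 19.85
eef_pos: [541.0, -118.2, 69.2]
ee_rot: [2.919, 1.154, 0.001]
contact_force: [-4.2, -2.2, 22.5]
grip_width: 31.7
finger_force: 60.0
(array([ 540.97482627, -118.22500783,   69.17526861]), np.float64(-46.86895852260491), array([-4.2, -2.2, 22.5]), array([ 0.34,  0.87, -0.35,  1.9 ,  0.62,  0.47, -1.28])) [-0.33402316  1.07584846  0.59017492]
```

```bash
python3 -m inch '[[[0,0,0],0.02,0],[[0,0,0],0.04,0],[[0,0,0],0.05,0],[[0,0,0],0.05,0],[[0,0,0],0.05,0],[[0,0,0],0.05,0],[[0,0,0],0.05,0],[[0,0,0],0.05,0],[[0,0,0],0.05,0],[[0,0,0],0.05,0]]'
python3 - <<'E'
from h import *
print(tip(),env.observe()['ft_torque'])
d=wrist('w8');i=d['img'][200:380,200:440,::-1];print(proj(d,(541,-118,119)))
s=env.get_image('scene');j=s['img'][170:260,200:320,::-1]
cv2.imwrite('pics/w8c.png',np.vstack([cv2.resize(i,(400,300)),cv2.resize(j,(400,300),interpolation=cv2.INTER_CUBIC)]))
E
```

```text
clock: 20.85
eef_pos: [541.0, -118.1, 69.1]
ee_rot: [2.946, 1.083, 0.001]
contact_force: [-4.8, -4.1, 23.0]
grip_width: 31.4
finger_force: 60.1
(array([ 540.96163051, -118.14008842,   69.14783952]), np.float64(-49.64046392616876), array([-4.8, -4.1, 23. ]), array([ 0.33,  0.87, -0.34,  1.9 ,  0.6 ,  0.47, -1.31])) [-0.43991686  1.06950146  0.88649171]
[323.84906906 320.10884288]
```

View pics/w8c.png

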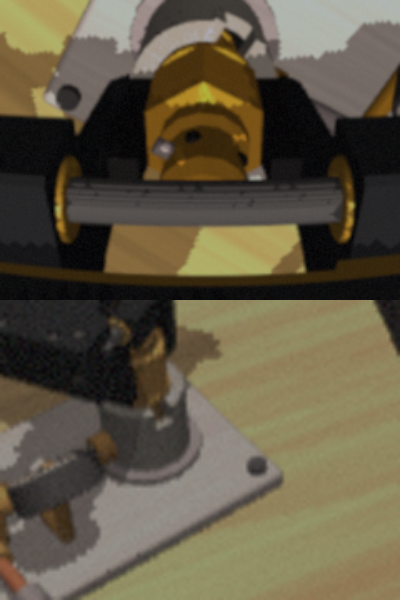

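The view shows the head seated with its collar at the rim and square in the fingers. Torque rises steeply past about 85 degrees, so it is on the stop, and the port pushes back with about 23 N, more than the plunger's 9 N, so it is home.

```bash
python3 -c "
from h import *
print(env.hand_in())"
```

```text
the job is handed in; nothing more can be done
None
```

I swung the purge lever to its stop and it sprang back. The relief head is home in the port and turned to its stop, still gripped at 60 N, and the job is handed in (about 21 s of the 67 s used, no verdict returned).

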